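# Hang a meter module on a keyhole stud

### The arm

A 6-joint arm with a two-finger parallel gripper is mounted at the origin on the work surface. World frame = base frame: x ahead of the robot, y to its left, z up, the work surface at z = 0. Lengths are in mm, angles in rad, forces in N, time in s.
With the tool pointing down it reaches from about 350 to 775 mm from the base axis. Payload 7.3 kg.
Tool frame: the origin (TCP) lies midway between the tips of the shut fingers; the grasp point (between the pads) lies 19 mm behind it; z points along the fingers, y is the line along which they close (so a half turn about z gives the same grasp; the last joint's range is limited). The gripper opens to 92 mm and grips with 3 to 60 N. Pads are 19 mm wide; open, the fingers measure 130 mm over their backs; the gripper's body (75 mm by 190 mm) begins 47 mm behind the grasp point.
Start: joints at [1.055, 0.342, 1.524, -0, 1.275, -0.146], TCP at [189.737, 489.535, 226.741] pointing down, gripper open.
Joint ranges: [-2.53, 2.53], [-0.77, 2.02], [0.04, 2.7], [-1, 4.14], [0.28, 2.66], [-3.11, 3.11]. Speed limits (rad/s): [2.57, 2.57, 3.14, 3.14, 3.14, 3.14].

### API

Orientations are given as [roll, pitch, yaw] about the fixed x, y, z axes, in that order (R = Rz(yaw) Ry(pitch) Rx(roll)).
In Python, from plant import bot gives the robot as it stands.
- The arm moves only by the tool jog_arm, never from a script. Its arguments are lists of equal length, an entry for each row: "dp": the shift along the tool's x, y, z in m, a list of three; "twist": the turn about the tool's z in degrees. A call has 1 to 10 rows; each row shifts and turns the commanded pose from where the row before left it, along the tool's axes as they then stand; what a row does not reach is not made up. A row lasts 1/8 s, in which the tool goes at most 62.5 mm and 10.7 degrees, less where a joint would pass 70% of its speed; a pose out of reach is approached as far as the arm can. A call is refused whole if a number of a shift passes 0.0625 or a number of a turn 10.7, either way. A call with a gripper value outside its range is refused whole. "jaw" is the finger opening in m, from 0 to 0.0918, set as the call begins (left out, the last holds). The fingers move at their own pace and stop on an object; the grip force is fixed at half the most. Time passes only in rows, so rows that do not move let the fingers close. It gives the time, the measured TCP pose, the force, the opening and the grip force at its end, in the units of the state.
- bot.get_obs(): the state, without advancing time (a new reading comes with each control period).
- bot.capture(name): name is "scene" or "top"; returns the picture (384x512x3 uint8, blue, green, red); there is no depth.
- bot.camera_params(name): a dict with "fx", "fy", "cx", "cy" (pixels), "R" (3x3) and "t" (3): a world point X has camera coordinates R X + t. Camera axes: x right, y down, z forward; pixel columns grow to the right and rows downward; lengths in mm; the calibration is good to about 2 mm. A picture is of the moment at which its call begins. camera_params takes no time and is no camera call.
- bot.close_job(): hands the job in; it is judged then, once.
Trained networks look in the newest picture that a camera, given by its name, has taken for a name from the list of things; names that differ only in an ending like _2 or _b are one class to them, and where a whole thing is asked for, a point or a joint stands for the part that bears it (a point fixed in the world has none). Each returns a list of dicts, best first, with "confidence" (0 to 1); they miss things now and then, are a little off and sometimes report something else, mostly with a low value. They report only what shows in the picture. A call takes as long as a camera call. They do not tell look-alikes from the thing itself.
- bot.find_in(camera, label): "bbox" ([centre column, centre row, width, height] in pixels, round what is visible of it).
- bot.masks_of(camera, label): "pixels" (384x512 bool, what is visible of it) and "bbox" ([centre column, centre row, width, height] in pixels, round what is visible of it).
The state is a dict: "time": time; "joint_positions": joint angles; "dq": joint speeds; "tau": joint torques, N m; "tool_pos": TCP position; "tcp_rot": TCP orientation; "contact_force": force on the tool from outside, world axes, zero at the start; "moment": the same for the moment, N m; "grip_width": finger opening in mm; "finger_force": force on a finger pad.
Only numpy, scipy, OpenCV 4.12 (cv2) and the standard library are available. Lean on these libraries where they do the work, as an engineer would, in place of code of your own. Each camera call takes 0.05 s, during which the arm holds its last target. There are 200 camera calls.

### The job

Hang the panel meter on the sloping test stand: take it by its black housing, press the large end of the keyhole in its back plate over the head of the brass stud, then slide it down the slope until the stud is fully home in the narrow slot, lying flat on the panel and hanging straight, and let go. The stud can be clamped on either side of the middle of its short cross slot, so feel for it gently and never force the module against the stud or the panel; leave the other things on the bench alone.

Things in the scene. Friction and masses are not known exactly. Their poses are not given: they have to be found in the camera images.
- meter (a point): Centre (half-way up) of the black housing of the loose meter module (0.24 to 0.42 kg). Axes: x to the module's top (keyhole end), y to its left, z out of the white dial. Housing: flat-sided block 36 (x) by 62 (y) by 34 mm (z) on a 4 mm aluminium back plate; the plate's underside is 21 mm below this point. At the start it lies dial up on the bench.
- keyhole (a point): Centre of the large end of the keyhole, on the plate's underside, 55 mm from the housing centre along the module's +x. An eight-sided through hole, 20 mm across flats; a narrow slot 12 mm wide runs on from it towards the top (+x). The plate is 90 mm wide and reaches 35 mm beyond this point along +x and 80 mm along -x. Axes as meter.
- slot_seat (a point): Point on the plate's underside where the stud's axis lies when fully home in the narrow slot: 16 mm beyond the large end's centre along the module's +x (71 mm from the housing centre). The slot's end wall is 4 mm further on. Axes as meter.
- stud_mark (a point): Middle of the black cross slot, on the panel's face; axes as panel. The fixed brass stud stands square to the panel, its axis 5 to 13 mm to the left (+y) or right (-y) of this point, not off it along x; which is not measured. Neck 8 mm in diameter, 7 mm from panel to head; head 17 mm in diameter with a bevelled rim, its top 12 mm above the panel.
- panel: Cream panel of the fixed blue test stand, 210 mm along the slope, 190 mm wide, sloping 20 degrees from the low edge at the stand's front to the high edge, 126 mm above the bench; origin at the centre of its face. Axes: x up the slope, y left across, z straight out of the face. The cross slot lies 45 mm up the slope from the centre.
- flux_bottle: White plastic bottle, 56 mm in diameter, 130 mm tall, standing; origin at the centre of its foot. Leave alone.
- screwdriver: Screwdriver lying on the bench, x towards its tip. Leave alone.
- parts_tray: Yellow open tray 120 x 100 x 40 mm; origin at the centre of its underside. Leave alone.
- relay: Blue relay block 60 x 45 x 50 mm; origin at the centre of its underside. Leave alone.
Not all that is in view belongs to the job. There is more than one size of the part that bears meter; the job needs the middle-sized.

How it is judged:
By the outcome, as a careful person would: the job done as asked, in the order asked, and still so for the second after the job is handed in, with the robot touching nothing.
It also fails if it takes over 64 s, if anything falls off the work surface, if the arm or the gripper's body presses on something with over 40 N, if the wrist force passes 120 N, or if a joint passes its speed limit or range.

## Working session

There is one attempt and no reset: what is moved stays moved. The work goes in short steps, Python scripts to look and compute and a tool call to move; the robot and the scene stay as the last step left them, time stands still between calls to the robot, and variables do not carry over. Pictures are saved under pics/ and viewed, at most 10 in all, crops included, and the job is handed in when it is done.

Besides the shell and the picture viewer there is one more tool, called after ">>>" as name(argument=value, ...) on one line, values as JSON. jog_arm: Moves the arm, as the interface text tells. Its arguments: {"type":"object","properties":{"dp":{"type":"array"},"twist":{"type":"array"},"jaw":{"type":"number"}},"required":["dp","twist"]}

```bash
mkdir -p pics; ls
cat > h.py <<'E'
import numpy as np,cv2
from plant import bot
def cam(n):
    p=bot.camera_params(n);return p,np.array(p["R"]),np.array(p["t"])
def proj(n,X):
    p,R,t=cam(n);c=np.atleast_2d(X)@R.T+t
    return np.c_[p["fx"]*c[:,0]/c[:,2]+p["cx"],p["fy"]*c[:,1]/c[:,2]+p["cy"]]
def ray(n,u,v):
    p,R,t=cam(n);return -R.T@t,R.T@np.array([(u-p["cx"])/p["fx"],(v-p["cy"])/p["fy"],1])
def atz(n,u,v,z):
    o,d=ray(n,u,v);return o+d*(z-o[2])/d[2]
E
python3 - <<'E'
from h import *
for n in("scene","top"):
    im=bot.capture(n);cv2.imwrite(f"pics/{n}0.png",cv2.resize(im,None,fx=1.5,fy=1.5))
    p,R,t=cam(n);print(n,p["fx"],(-R.T@t).round(),R[2].round(2))
    for l in("meter","panel","stud_mark","keyhole"):
        for d in bot.find_in(n,l)[:4]:print(l,np.round(d["bbox"]),round(d["confidence"],2),atz(n,*d["bbox"][:2],30).round())
o=bot.get_obs();print({k:np.round(v,3) for k,v in o.items()})
E
```

```text
pics
scene 358.9105271638496 [1388.  366.  837.] [-0.68 -0.31 -0.66]
meter [225. 158.  34.  26.] 0.74 [ 424. -192.   30.]
meter [242. 202.  27.  22.] 0.73 [624. -29.  30.]
meter [208. 189.  43.  35.] 0.62 [ 609. -164.   30.]
keyhole [245. 200.  26.  23.] 0.94 [612. -23.  30.]
keyhole [229. 155.  34.  27.] 0.65 [ 401. -187.   30.]
keyhole [206. 193.  36.  33.] 0.61 [ 626. -163.   30.]
top 490.15355575454424 [ 292.    2. 1643.] [ 0.19  0.01 -0.98]
meter [269. 194.  29.  27.] 0.95 [602. -32.  30.]
meter [322. 263.  44.  48.] 0.89 [ 375. -203.   30.]
meter [314. 200.  34.  40.] 0.59 [ 581. -183.   30.]
keyhole [324. 258.  43.  53.] 0.89 [ 389. -208.   30.]
keyhole [272. 197.  29.  30.] 0.86 [594. -40.  30.]
keyhole [314. 198.  37.  39.] 0.76 [ 589. -180.   30.]
{'time': np.float64(0.5), 'joint_positions': array([ 1.055,  0.342,  1.524, -0.   ,  1.275, -0.146]), 'dq': array([ 0.   ,  0.   , -0.   , -0.001,  0.001,  0.   ]), 'tau': array([-1.0000e-03, -4.3081e+01, -2.4431e+01,  7.2000e-02,  4.9000e-02,
       -0.0000e+00]), 'tool_pos': array([189.732, 489.504, 226.725]), 'tcp_rot': array([3.142, 0.   , 2.772]), 'contact_force': array([0.339, 0.909, 0.923]), 'moment': array([-0.013, -0.022, -0.011]), 'finger_force': np.float64(0.0), 'grip_width': np.float64(91.691)}
```

View pics/scene0.png

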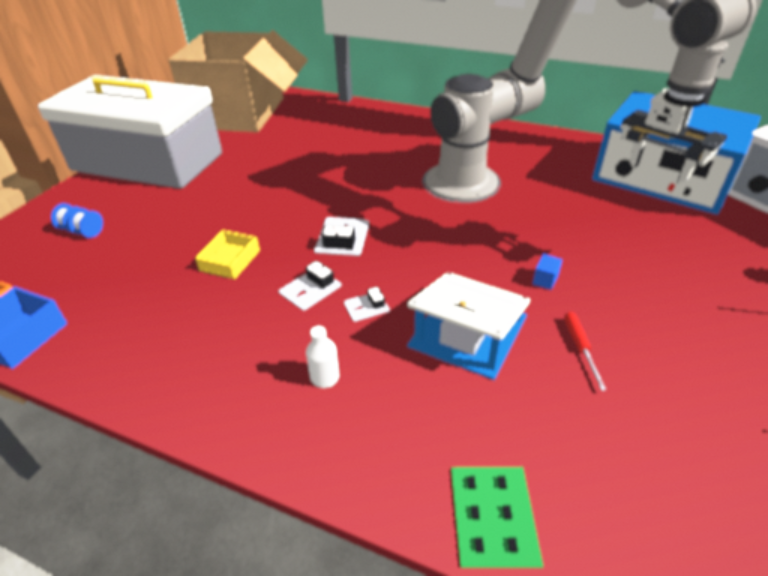

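View pics/top0.png

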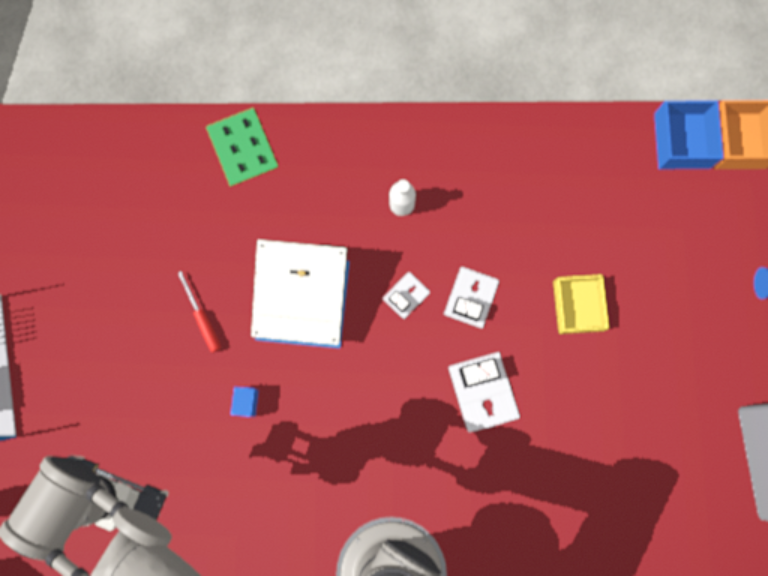

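The middle-sized meter is at about (472,297) in the 1.5× top picture, keyhole end towards image top. The panel is at (300,293), with the brass stud at (304,272), right of the slot's middle. I'll take closer crops of both.

Run:
```python
from h import *
im=bot.capture("top");sc=bot.capture("scene")
a=cv2.resize(im[150:240,160:240],None,fx=5,fy=5,interpolation=cv2.INTER_CUBIC)
b=cv2.resize(im[170:225,290:340],None,fx=7,fy=7,interpolation=cv2.INTER_CUBIC)
c=np.zeros((600,800,3),np.uint8);c[:450,:400]=a;c[:385,400:750]=b
cv2.imwrite("pics/crop.png",c)
np.save("top.npy",im);np.save("scene.npy",sc)
for n,I in(("top",im),("scene",sc)):
    # masks
    for l in("panel","meter"):
        for d in bot.masks_of(n,l)[:4]:
            m=d["pixels"].astype(bool);print(n,l,round(d["confidence"],2),np.round(d["bbox"]),m.sum())
            if l=="panel" or abs(d["bbox"][0]-(314 if n=="top" else 207))<5: np.save(f"m_{n}_{l}.npy",m); r=cv2.minAreaRect(np.argwhere(m)[:,::-1].astype(np.float32));print(np.round(cv2.boxPoints(r),1).tolist())
```

```text
top meter 0.88 [315. 200.  36.  37.] 820
[[296.1000061035156, 209.6999969482422], [306.6000061035156, 178.1999969482422], [331.5, 186.5], [321.0, 218.0]]
top meter 0.72 [324. 261.  46.  50.] 1557
top meter 0.57 [270. 197.  30.  30.] 462
scene meter 0.93 [227. 157.  34.  24.] 664
scene meter 0.77 [243. 202.  27.  20.] 371
scene meter 0.56 [208. 190.  38.  34.] 690
[[186.39999389648438, 193.3000030517578], [211.8000030517578, 170.6999969482422], [227.8000030517578, 188.60000610351562], [202.3000030517578, 211.3000030517578]]
```

View pics/crop.png

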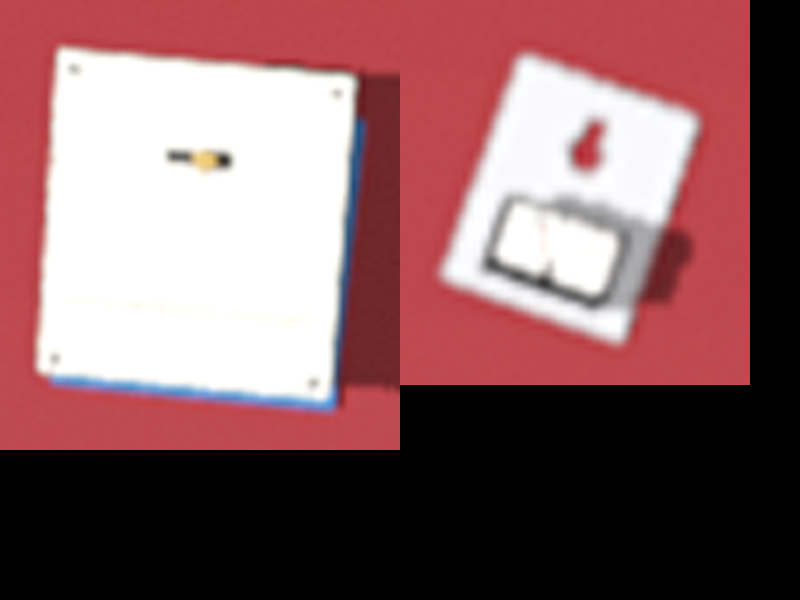

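The crop shows the panel corners at (58,47), (357,73), (330,402) and (37,373), the slot from (168,156) to (231,161), and the stud head at about (206,160). The meter plate corners are at (520,52), (700,118), (625,346) and (440,278). Next I fit poses to these points.

```bash
cat > fit.py <<'E'
from h import *
from scipy.optimize import least_squares
from scipy.spatial.transform import Rotation as Ro
a5=lambda P:(np.array(P)+.5)/5-.5+[160,150]
b7=lambda P:(np.array(P)-[400,0]+.5)/7-.5+[290,170]
PC=np.array([[105,95,0],[105,-95,0],[-105,-95,0],[-105,95,0]])
zc=126-105*np.sin(np.radians(20))
def pR(yaw):return Ro.from_euler('ZY',[yaw,-np.radians(20)]).as_matrix()
def pan(q,X):return np.asarray(X)@pR(q[2]).T+[q[0],q[1],zc]
def met(q,X):return np.asarray(X)@Ro.from_euler('z',q[2]).as_matrix().T+[q[0],q[1],21]
MC=np.array([[90,45,-17],[90,-45,-17],[-25,-45,-17],[-25,45,-17]])
if __name__=="__main__":
    pc=a5([[58,47],[357,73],[330,402],[37,373]])
    s=least_squares(lambda q:(proj("top",pan(q,PC))-pc).ravel(),[600,130,0]);print("panel",s.x.round(3),s.fun.round(2))
    mc=b7([[520,52],[700,118],[625,346],[440,278]])
    m=least_squares(lambda q:(proj("top",met(q,MC))-mc).ravel(),[580,-180,-.3]);print("meter",m.x.round(3),m.fun.round(2))
    print("plate sizes",[np.linalg.norm(atz("top",*mc[i],4)-atz("top",*mc[(i+1)%4],4)).round(1) for i in range(4)])
    d=met(m.x,[[-18,31,17],[18,31,17],[18,-31,17],[-18,-31,17]])
    print("housing top px in crop",(((proj("top",d)-[290,170]+.5)*7-.5)+[400,0]).round())
    print("predict panel scene",proj("scene",pan(s.x,PC)).round(1).tolist())
    print("predict meter plate scene",proj("scene",met(m.x,MC)).round(1).tolist())
    print("slot mid px crop",((proj("top",pan(s.x,[[45,0,0]]))-[160,150]+.5)*5-.5).round(1))
    for n in("top","scene"):
        I=np.load(n+".npy").astype(int);B,G,R=I[...,0],I[...,1],I[...,2]
        c=proj(n,pan(s.x,[[45,-5,12]]))[0]
        v,u=np.mgrid[:384,:512];near=np.hypot(u-c[0],v-c[1])<8
        w=np.where(near,np.clip(np.minimum(R-B-30,100),0,None)*(R>120),0)
        print(n,"brass px",(w*u).sum()/w.sum(),(w*v).sum()/w.sum(),(w>0).sum())
        for y in(-13,-9,-5,0,5,9,13):print(y,proj(n,pan(s.x,[[45,y,12]])).round(2)[0],end=' ')
        print()
    np.save("fit.npy",[s.x,m.x])
E
python3 fit.py
python3 -c "
import numpy as np,cv2
I=np.load('scene.npy');cv2.imwrite('pics/sc1.png',cv2.resize(I[160:260,180:360],None,fx=4.4,fy=4.4,interpolation=cv2.INTER_CUBIC))"
```

```text
panel [ 5.90355e+02  1.97484e+02 -1.00000e-01] [ 0.26  0.65 -0.51  0.93 -0.28 -0.9   0.54 -0.65]
meter [ 5.63849e+02 -1.73182e+02 -3.53000e-01] [ 0.29  0.91 -0.46  0.27 -0.52 -0.92  0.68 -0.22]
plate sizes [np.float64(93.2), np.float64(118.8), np.float64(94.6), np.float64(119.2)]
housing top px in crop [[483. 261.]
 [508. 191.]
 [631. 235.]
 [607. 306.]]
predict panel scene [[333.7, 223.6], [270.9, 201.2], [297.4, 181.3], [352.2, 199.1]]
predict meter plate scene [[201.7, 205.3], [185.1, 193.3], [210.0, 177.8], [226.7, 188.7]]
slot mid px crop [[200.1 156.6]]
top brass px 200.5763358778626 181.60782442748092 23
-13 [203.08 181.79] -9 [201.84 181.68] -5 [200.59 181.56] 0 [199.04 181.42] 5 [197.48 181.27] 9 [196.24 181.15] 13 [194.99 181.04] 
scene brass px 308.13179190751447 202.2543352601156 20
-13 [305.18 199.87] -9 [306.44 200.3 ] -5 [307.71 200.74] 0 [309.3  201.28] 5 [310.9  201.83] 9 [312.18 202.27] 13 [313.46 202.7 ]
```

View pics/sc1.png

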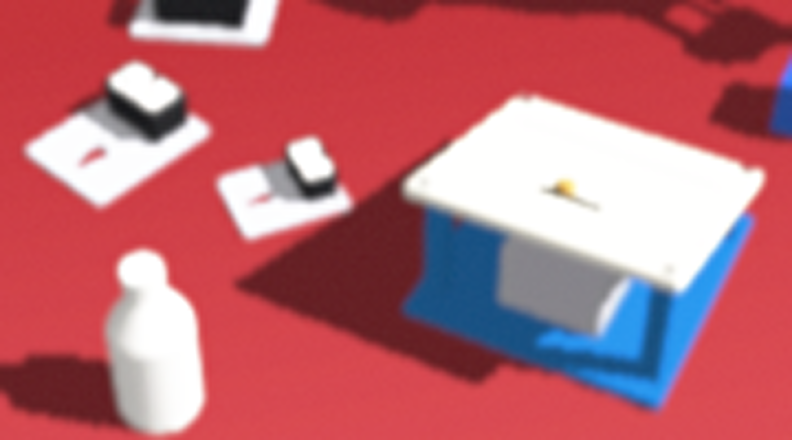

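The scene crop shows the same layout, offset about 1 px from my prediction: panel corners at (405,188), (683,290), (762,172) and (522,96), and the brass head at (565,187), right of slot middle. I'll do a joint two-camera fit and work out the move.

```bash
cat > j.py <<'E'
from fit import *
c4=lambda P:(np.array(P)+.5)/4.4-.5+[180,160]
pc=a5([[58,47],[357,73],[330,402],[37,373]]);ps=c4([[405,188],[683,290],[762,172],[522,96]])[[1,0,3,2]]
mc=b7([[520,52],[700,118],[625,346],[440,278]]);ms=c4([[25,152],[100,207],[210,130]])
J=lambda f,q,X,XS,a,b:np.r_[(proj("top",f(q,X))-a).ravel(),(proj("scene",f(q,XS))-b).ravel()]
s=least_squares(lambda q:J(pan,q,PC,PC,pc,ps),[600,190,-.1])
m=least_squares(lambda q:J(met,q,MC,MC[[1,0,2]],mc,ms),[580,-180,-.3])
print(s.x.round(3),s.fun.round(1));print(m.x.round(3),m.fun.round(1))
# stud y with per-camera bias removed
r=s.fun.reshape(2,4,2).mean(1)
print("stud y", least_squares(lambda y:np.r_[proj("top",pan(s.x,[[45,y[0],10]]))[0]-r[0]-[200.58,181.6],proj("scene",pan(s.x,[[45,y[0],10]]))[0]-r[1]-[308.13,202.25]],[0.]))
np.save("fit.npy",[s.x,m.x])
E
python3 j.py
cat > go.py <<'E'
from fit import *
import sys
def rel(T,yaw=None):
    "tool-frame move (mm) to world point T, twist deg to yaw"
    o=bot.get_obs();p=np.array(o["tool_pos"]);R=Ro.from_euler('xyz',o["tcp_rot"]).as_matrix()
    print("move mm",(R.T@(np.array(T)-p)).round(1),"twist",None if yaw is None else np.degrees(-((yaw-o["tcp_rot"][2]+np.pi)%(2*np.pi)-np.pi)).round(2))
E
python3 -c "
from go import *
s,m=np.load('fit.npy');rel([m[0],m[1],110],np.pi+m[2])"
```

```text
[ 5.91142e+02  1.99183e+02 -9.70000e-02] [-0.4  0.5 -1.1  0.6 -0.7 -1.2  0.1 -0.8 -0.5 -1.6 -0.3 -0.8 -0.6  0.2
 -0.2  0.6]
[ 5.66903e+02 -1.59490e+02 -4.72000e-01] [ -0.2  -0.1  -2.2   2.   -6.   -0.7  -3.6  -2.9   2.2  -1.5  -0.7  -0.5
 -12.8 -10.2]
stud y      message: `ftol` termination condition is satisfied.
     success: True
      status: 2
         fun: [ 1.669e-01 -1.267e-01  2.231e-01 -2.090e-01]
           x: [-5.326e+00]
        cost: 0.06866974811752288
         jac: [[-3.108e-01]
               [-2.824e-02]
               [ 3.179e-01]
               [ 1.083e-01]]
        grad: [-9.399e-08]
  optimality: 9.398747426600275e-08
 active_mask: [ 0.000e+00]
        nfev: 7
        njev: 7
move mm [-586.3 -468.9  116.7] twist 5.88
```

```bash
sed -i 's/MC\[\[1,0,2\]\]/MC[[1,0,3]]/' j.py; python3 j.py|head -4;python3 -c "
from go import *
s,m=np.load('fit.npy');rel([m[0],m[1],110],np.pi+m[2])"
```

```text
[ 5.91142e+02  1.99183e+02 -9.70000e-02] [-0.4  0.5 -1.1  0.6 -0.7 -1.2  0.1 -0.8 -0.5 -1.6 -0.3 -0.8 -0.6  0.2
 -0.2  0.6]
[ 5.64523e+02 -1.72293e+02 -3.48000e-01] [-0.1  0.7 -0.8 -0.  -0.7 -1.2  0.4 -0.3 -0.  -0.5 -0.3 -1.1 -0.5 -0.4]
stud y      message: `ftol` termination condition is satisfied.
move mm [-588.7 -481.7  116.7] twist -1.26
```

>>> jog_arm(dp=[[-0.03,-0.025,0],[-0.042,-0.034,0],[-0.042,-0.034,0.005],[-0.042,-0.034,0.005],[-0.042,-0.034,0.01],[-0.042,-0.034,0.01],[-0.042,-0.034,0.01],[-0.042,-0.034,0.01],[-0.042,-0.034,0.01],[-0.042,-0.034,0.01]], twist=[-1.3,0,0,0,0,0,0,0,0,0], jaw=0.0918)

```text
time: 2.05
tool_pos: [460.9, 37.3, 156.6]
tcp_rot: [3.141, 0.001, 2.794]
contact_force: [1.5, 0.3, -0.3]
grip_width: 92.1
finger_force: 0.0
```

>>> jog_arm(dp=[[-0.042,-0.034,0.01],[-0.042,-0.034,0.01],[-0.042,-0.034,0.01],[-0.032,-0.026,0],[-0.012,-0.012,0],[0,0,0],[0,0,0]], twist=[0,0,0,0,0,0,0])

```text
time: 2.92
tool_pos: [571.6, -149.0, 126.8]
tcp_rot: [3.141, -0.001, 2.795]
contact_force: [0.5, -0.1, 0.1]
grip_width: 91.5
finger_force: 0.0
```

```bash
python3 -c "
from go import *
s,m=np.load('fit.npy');rel([m[0],m[1],9.5],np.pi+m[2])
I=bot.capture('scene');cv2.imwrite('pics/s2.png',cv2.resize(I[110:240,130:300],None,fx=4.5,fy=4.5,interpolation=cv2.INTER_CUBIC));print(bot.get_obs()['time'],proj('scene',met(m,[[0,0,17]])))"
```

```text
move mm [ -1.3 -24.3 117.3] twist 0.09
2.975 [[212.1281978  179.34872424]]
```

View pics/s2.png

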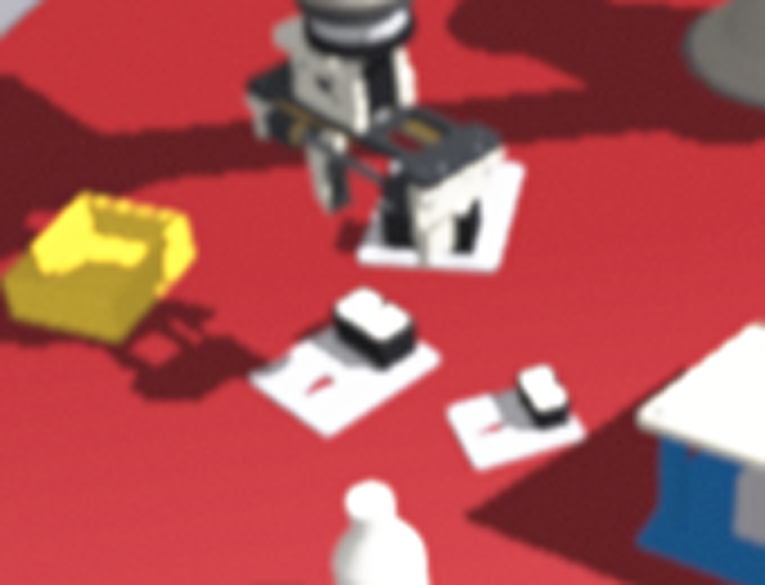

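The hand is above and behind the middle module, which sits at (345,370) in this crop with its housing at (375,330). I'll centre and descend.

>>> jog_arm(dp=[[-0.001,-0.024,0.01],[0,0,0.02],[0,0,0.03],[0,0,0.03],[0,0,0.018],[0,0,0.006],[0,0,0.003],[0,0,0]], twist=[0,0,0,0,0,0,0,0])

```text
time: 3.98
tool_pos: [565.5, -173.4, 10.4]
tcp_rot: [-3.142, 0.001, 2.795]
contact_force: [-0.0, 0.2, -0.2]
grip_width: 91.4
finger_force: 0.0
```

>>> jog_arm(dp=[[0,0,0],[0,0,0],[0,0,0],[0,0,0],[0,0,0],[0,0,0],[0,0,0],[0,0,0]], twist=[0,0,0,0,0,0,0,0], jaw=0.04)

```text
time: 4.97
tool_pos: [565.1, -173.2, 9.8]
tcp_rot: [3.141, 0.0, 2.794]
contact_force: [-0.5, 2.6, 3.7]
grip_width: 61.8
finger_force: 30.0
```

>>> jog_arm(dp=[[0,0,-0.01],[0,0,-0.03],[0,0,-0.04],[0,0,-0.045],[0,0,-0.04],[0,0,-0.025],[0,0,0],[0,0,0]], twist=[0,0,0,0,0,0,0,0])

```text
time: 5.98
tool_pos: [564.1, -173.1, 198.1]
tcp_rot: [3.141, -0.003, 2.794]
contact_force: [0.2, -0.2, -4.2]
grip_width: 61.9
finger_force: 30.0
```

```bash
cat >> go.py <<'E'
PIV=28.8
def tcp(px,py,h=0,dz=0):
    "TCP for meter x,y in panel coords, plate underside h above panel (flat)"
    s=np.load('fit.npy')[0];return pan(s,[[px,py,h+PIV]])[0]+[0,0,dz-19]
E
python3 -c "
from go import *
s,m=np.load('fit.npy');T=tcp(-75,-5);print(T,tcp(-10-8,-5));rel(T+[0,0,60],np.pi+s[2]);o=bot.get_obs();print(o['contact_force'],o['moment'],o['tool_pos'])
I=bot.capture('scene');cv2.imwrite('pics/s3.png',cv2.resize(I[60:230,120:330],None,fx=3.5,fy=3.5,interpolation=cv2.INTER_CUBIC))"
```

```text
[510.70841189 201.97961311  72.49952168] [564.01951706 196.79644201  91.99466985]
move mm [177.7 334.5  66.1] twist -14.34
[ 0.20382011 -0.17355089 -4.2023539 ] [0.02040312 0.01511769 0.05355599] [ 564.1382138  -173.10514887  198.05498527]
```

View pics/s3.png

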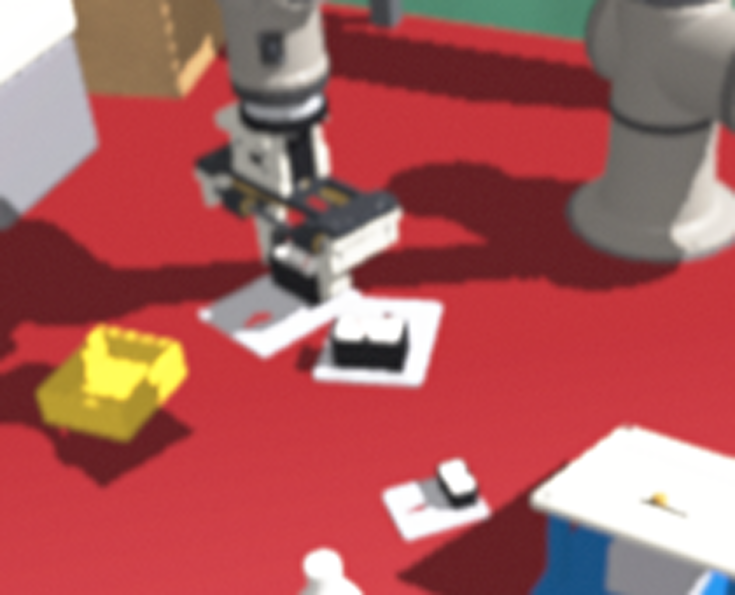

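The module is held level; its plate is visible at (260,315) with the keyhole clear. I'll carry it to above the lower part of the panel.

>>> jog_arm(dp=[[0.01,0.02,0],[0.02,0.038,0],[0.024,0.045,0],[0.024,0.045,0],[0.024,0.045,0],[0.024,0.045,0],[0.024,0.045,0],[0.018,0.034,0.01],[0.01,0.018,0.01],[0,0,0]], twist=[0,-2,-2,-2,-2,-2,-2,-2.3,0,0])

```text
time: 7.28
tool_pos: [470.6, 195.0, 178.4]
tcp_rot: [-3.141, -0.003, 3.047]
contact_force: [-0.5, -0.8, -3.9]
grip_width: 61.5
finger_force: 30.0
```

```bash
python3 -c "
from go import *
s,m=np.load('fit.npy');T=tcp(-75,-5);rel(T+[0,0,45],np.pi+s[2]);o=bot.get_obs();print(o['contact_force'],o['tool_pos'],o['tcp_rot'])"
```

```text
move mm [-39.5  10.8  60.7] twist 0.15
[-0.50294453 -0.76932586 -3.92706614] [470.56863759 194.99009372 178.35945425] [-3.14082041 -0.00340572  3.04726362]
```

>>> jog_arm(dp=[[-0.02,0.006,0.02],[-0.0195,0.005,0.025],[0,0,0.015],[0,0,0],[0,0,0]], twist=[0,0,0,0,0])

```text
time: 7.9
tool_pos: [513.1, 200.4, 120.5]
tcp_rot: [3.141, 0.001, 3.044]
contact_force: [-0.2, -0.2, -3.4]
grip_width: 61.7
finger_force: 30.0
```

>>> jog_arm(dp=[[0,0,0.004],[0,0,0.004],[0,0,0.003],[0,0,0.002],[0,0,0.002],[0,0,0]], twist=[0,0,0,0,0,0])

```text
time: 8.65
tool_pos: [513.2, 200.5, 104.7]
tcp_rot: [3.142, 0.0, 3.044]
contact_force: [-0.1, -0.4, -3.3]
grip_width: 61.8
finger_force: 30.0
```

>>> jog_arm(dp=[[0,0,0.001],[0,0,0.001],[0,0,0.001],[0,0,0.001],[0,0,0]], twist=[0,0,0,0,0])

```text
time: 9.28
tool_pos: [512.4, 200.5, 100.7]
tcp_rot: [-3.141, -0.001, 3.044]
contact_force: [-4.3, 0.7, 2.2]
grip_width: 61.9
finger_force: 30.0
```

>>> jog_arm(dp=[[0,0,0.001],[0,0,0.001],[0,0,0]], twist=[0,0,0])

```text
time: 9.65
tool_pos: [512.0, 200.6, 98.5]
tcp_rot: [-3.141, -0.002, 3.044]
contact_force: [-6.5, 0.8, 2.0]
grip_width: 61.8
finger_force: 30.0
```

>>> jog_arm(dp=[[0.001,0,0.001],[0.0005,0,0.0015],[0.0005,0,0.0015],[0.0005,0,0.0015],[0,0,0]], twist=[0,0,0,0,0])

```text
time: 10.28
tool_pos: [511.1, 200.7, 93.2]
tcp_rot: [3.141, 0.001, 3.044]
contact_force: [-1.8, -0.9, -0.2]
grip_width: 61.7
finger_force: 30.0
```

>>> jog_arm(dp=[[0.0003,0,0.0015],[0.0003,0,0.0015],[0.0003,0,0.0015],[0.0003,0,0.0015],[0,0,0]], twist=[0,0,0,0,0])

```text
time: 10.9
tool_pos: [509.7, 200.9, 87.2]
tcp_rot: [3.141, 0.0, 3.044]
contact_force: [0.6, -0.1, 0.8]
grip_width: 61.7
finger_force: 30.0
```

>>> jog_arm(dp=[[0.0002,0,0.0015],[0.0002,0,0.0015],[0.0002,0,0.0015],[0.0002,0,0.0015],[0.0002,0,0.0015],[0,0,0.0015],[0,0,0]], twist=[0,0,0,0,0,0,0])

```text
time: 11.78
tool_pos: [508.3, 200.9, 78.0]
tcp_rot: [-3.142, -0.0, 3.044]
contact_force: [1.4, 0.3, -1.2]
grip_width: 61.9
finger_force: 30.0
```

>>> jog_arm(dp=[[0,0,0.001],[0,0,0.001],[0,0,0.001],[0,0,0]], twist=[0,0,0,0])

```text
time: 12.28
tool_pos: [508.3, 200.9, 75.1]
tcp_rot: [-3.142, -0.0, 3.044]
contact_force: [-0.2, -0.6, 0.3]
grip_width: 61.7
finger_force: 30.0
```

>>> jog_arm(dp=[[0,0,0.001],[0,0,0.001],[0,0,0]], twist=[0,0,0])

```text
time: 12.65
tool_pos: [508.4, 200.9, 73.1]
tcp_rot: [3.142, -0.0, 3.044]
contact_force: [0.4, 0.6, 0.0]
grip_width: 61.9
finger_force: 30.0
```

>>> jog_arm(dp=[[0,0,0.0008],[0,0,0]], twist=[0,0])

```text
time: 12.9
tool_pos: [508.4, 200.9, 72.4]
tcp_rot: [3.142, -0.0, 3.044]
contact_force: [-0.0, -0.2, 1.0]
grip_width: 61.5
finger_force: 30.0
```

>>> jog_arm(dp=[[0,0,0.0008],[0,0,0]], twist=[0,0])

```text
time: 13.15
tool_pos: [508.5, 200.9, 71.8]
tcp_rot: [3.142, 0.0, 3.044]
contact_force: [-2.2, 0.3, 2.9]
grip_width: 61.6
finger_force: 30.0
```

>>> jog_arm(dp=[[0,0,0.0008],[0,0,0]], twist=[0,0])

```text
time: 13.4
tool_pos: [508.5, 200.9, 71.8]
tcp_rot: [3.141, 0.001, 3.044]
contact_force: [-4.6, -0.5, 11.5]
grip_width: 61.7
finger_force: 30.0
```

>>> jog_arm(dp=[[0,0,0.0008],[0,0,0]], twist=[0,0])

```text
time: 13.65
tool_pos: [508.5, 201.0, 71.8]
tcp_rot: [3.141, 0.001, 3.044]
contact_force: [-6.4, -1.5, 16.5]
grip_width: 62.1
finger_force: 30.0
```

>>> jog_arm(dp=[[0.001,0,-0.0025],[-0.0056,0,-0.002],[-0.0075,0,-0.0027],[-0.0056,0,-0.002],[-0.0019,0,-0.0007],[0,0,0],[0,0,0]], twist=[0,0,0,0,0,0,0])

```text
time: 14.52
tool_pos: [527.8, 199.0, 79.8]
tcp_rot: [-3.142, -0.0, 3.044]
contact_force: [-0.4, -0.7, -4.2]
grip_width: 61.9
finger_force: 30.0
```

>>> jog_arm(dp=[[-0.0009,0,-0.0003],[-0.0009,0,-0.0003],[0,0,0]], twist=[0,0,0])

```text
time: 14.9
tool_pos: [529.9, 198.8, 80.6]
tcp_rot: [3.141, 0.0, 3.044]
contact_force: [0.5, 0.1, -4.7]
grip_width: 61.7
finger_force: 30.0
```

>>> jog_arm(dp=[[-0.0009,0,-0.0003],[-0.0009,0,-0.0004],[0,0,0]], twist=[0,0,0])

```text
time: 15.28
tool_pos: [531.7, 198.6, 81.3]
tcp_rot: [3.142, 0.0, 3.044]
contact_force: [0.4, 0.3, -3.1]
grip_width: 61.9
finger_force: 30.0
```

>>> jog_arm(dp=[[-0.0009,0,-0.0003],[-0.0009,0,-0.0004],[0,0,0]], twist=[0,0,0])

```text
time: 15.65
tool_pos: [533.5, 198.5, 82.0]
tcp_rot: [3.141, 0.0, 3.044]
contact_force: [-0.3, 0.5, -4.0]
grip_width: 61.9
finger_force: 30.0
```

>>> jog_arm(dp=[[-0.0009,0,-0.0003],[0,0,0]], twist=[0,0])

```text
time: 15.9
tool_pos: [534.3, 198.4, 82.2]
tcp_rot: [3.141, 0.0, 3.044]
contact_force: [0.9, -0.5, -4.9]
grip_width: 62.1
finger_force: 30.0
```

>>> jog_arm(dp=[[-0.0009,0,-0.0003],[0,0,0]], twist=[0,0])

```text
time: 16.15
tool_pos: [534.6, 198.3, 82.3]
tcp_rot: [-3.141, -0.001, 3.044]
contact_force: [-2.5, 0.2, -4.3]
grip_width: 61.8
finger_force: 30.0
```

Plate edge touched the stud neck within 0.7 mm of the prediction. I'll back off, lift over the head, and move the keyhole above the stud.

>>> jog_arm(dp=[[0.0075,0,0.0027],[0.0028,0,-0.0075],[0.0027,0,-0.0075],[-0.011,0,-0.004],[-0.016,0,-0.0058],[-0.012,0,-0.0044],[-0.0052,0,-0.0019],[0,0,0],[0,0,0]], twist=[0,0,0,0,0,0,0,0,0])

```text
time: 17.27
tool_pos: [565.8, 195.3, 110.6]
tcp_rot: [-3.141, -0.001, 3.044]
contact_force: [0.2, 0.1, -5.3]
grip_width: 61.9
finger_force: 30.0
```

```bash
cat >> go.py <<'E'
def where():
    "panel coords of held module, x calibrated on the neck touch, h on the flat touch"
    o=bot.get_obs();s=np.load('fit.npy')[0]
    l=lambda p:(np.array(p)+[0,0,19]-[s[0],s[1],zc])@pR(s[2])
    q=l(o["tool_pos"]);print("px %.1f py %.1f h %.1f"%(q[0]-l([534.5,198.35,82.3])[0]-49,q[1],q[2]-l([508.5,200.9,71.8])[2]),np.round(o["contact_force"],1),o["time"])
E
python3 -c "
from go import *
where();I=bot.capture('scene');cv2.imwrite('pics/s4.png',cv2.resize(I[110:240,230:390],None,fx=4.6,fy=4.6,interpolation=cv2.INTER_CUBIC))"
```

```text
px -9.8 py -6.4 h 16.8 [ 0.2  0.1 -5.3] 17.275
```

View pics/s4.png

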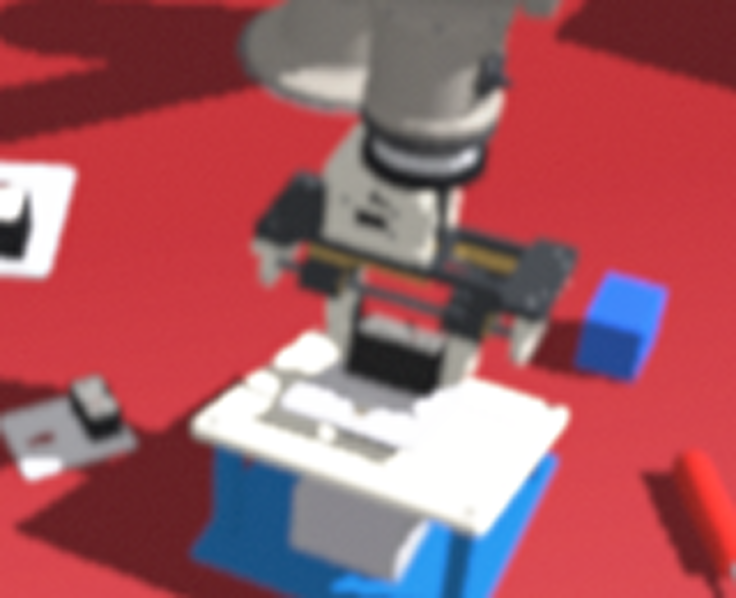

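The module hovers over the stud; a brass glint shows at about (365,408), where the keyhole should be. I'll lower gently along the panel normal.

>>> jog_arm(dp=[[-0.0007,0,0.0019],[-0.0007,0,0.0019],[-0.0003,0,0.0009],[0,0,0]], twist=[0,0,0,0])

```text
time: 17.82
tool_pos: [567.9, 195.1, 106.1]
tcp_rot: [3.142, -0.0, 3.044]
contact_force: [1.2, -0.0, -3.7]
grip_width: 61.2
finger_force: 30.0
```

>>> jog_arm(dp=[[-0.0003,0,0.0009],[-0.0003,0,0.0009],[0,0,0]], twist=[0,0,0])

```text
time: 18.2
tool_pos: [568.5, 195.0, 104.3]
tcp_rot: [3.142, -0.0, 3.044]
contact_force: [-0.2, 0.4, -3.7]
grip_width: 61.9
finger_force: 30.0
```

```bash
python3 -c "
from go import *
where()"
```

```text
px -9.4 py -6.3 h 9.9 [-0.2  0.4 -3.7] 18.2
```

>>> jog_arm(dp=[[-0.0003,0,0.0009],[-0.0003,0,0.0009],[0,0,0]], twist=[0,0,0])

```text
time: 18.58
tool_pos: [569.1, 195.0, 102.5]
tcp_rot: [-3.142, -0.0, 3.044]
contact_force: [-0.0, 0.5, -4.8]
grip_width: 61.8
finger_force: 30.0
```

>>> jog_arm(dp=[[-0.0003,0,0.0009],[-0.0003,0,0.0009],[0,0,0]], twist=[0,0,0])

```text
time: 18.95
tool_pos: [569.7, 194.9, 100.7]
tcp_rot: [3.142, -0.0, 3.044]
contact_force: [0.1, -0.1, -3.5]
grip_width: 61.4
finger_force: 30.0
```

>>> jog_arm(dp=[[-0.0003,0,0.0009],[-0.0003,0,0.0009],[-0.0003,0,0.0009],[0,0,0]], twist=[0,0,0,0])

```text
time: 19.45
tool_pos: [570.6, 194.8, 98.0]
tcp_rot: [3.142, -0.0, 3.044]
contact_force: [-0.7, 0.4, -4.4]
grip_width: 61.7
finger_force: 30.0
```

>>> jog_arm(dp=[[-0.0003,0,0.0009],[-0.0004,0,0.001],[0,0,0]], twist=[0,0,0])

```text
time: 19.82
tool_pos: [571.3, 194.7, 96.1]
tcp_rot: [-3.142, -0.0, 3.044]
contact_force: [-0.2, -0.1, -3.3]
grip_width: 62.1
finger_force: 30.0
```

```bash
python3 -c "
from go import *
where()"
```

```text
px -9.5 py -6.4 h 1.3 [-0.2 -0.1 -3.3] 19.825
```

>>> jog_arm(dp=[[-0.0002,0,0.0007],[0.0028,0,0.001],[0.0038,0,0.0014],[0.0028,0,0.001],[0,0,0]], twist=[0,0,0,0,0])

```text
time: 20.45
tool_pos: [561.8, 195.8, 92.1]
tcp_rot: [3.142, -0.0, 3.044]
contact_force: [1.2, -0.6, -3.6]
grip_width: 61.5
finger_force: 30.0
```

>>> jog_arm(dp=[[0.0014,0,0.0005],[0.0014,0,0.0005],[0,0,0]], twist=[0,0,0])

```text
time: 20.82
tool_pos: [559.3, 196.0, 91.1]
tcp_rot: [3.142, -0.0, 3.044]
contact_force: [0.0, 0.4, -3.4]
grip_width: 62.2
finger_force: 30.0
```

```bash
python3 -c "
from go import *
where()"
```

```text
px -22.6 py -6.3 h 0.7 [ 0.   0.4 -3.4] 20.825
```

Seat expected at px ≈ -26; 3.4 mm to go.

>>> jog_arm(dp=[[0.0009,0,0.0003],[0.0009,0,0.0004],[0,0,0]], twist=[0,0,0])

```text
time: 21.2
tool_pos: [557.5, 196.1, 90.4]
tcp_rot: [3.142, -0.0, 3.044]
contact_force: [-0.2, -0.5, -3.7]
grip_width: 61.9
finger_force: 30.0
```

>>> jog_arm(dp=[[0.0009,0,0.0003],[0,0,0]], twist=[0,0])

```text
time: 21.45
tool_pos: [556.6, 196.2, 90.1]
tcp_rot: [3.142, -0.0, 3.044]
contact_force: [0.4, 0.5, -4.0]
grip_width: 61.8
finger_force: 30.0
```

>>> jog_arm(dp=[[0.0009,0,0.0004],[0,0,0]], twist=[0,0])

```text
time: 21.7
tool_pos: [555.9, 196.3, 89.8]
tcp_rot: [3.141, 0.0, 3.044]
contact_force: [0.5, -0.4, -4.3]
grip_width: 62.1
finger_force: 30.0
```

>>> jog_arm(dp=[[0.0009,0,0.0003],[0,0,0]], twist=[0,0])

```text
time: 21.95
tool_pos: [555.7, 196.4, 89.7]
tcp_rot: [3.141, 0.002, 3.044]
contact_force: [4.7, 0.5, -4.4]
grip_width: 62.1
finger_force: 30.0
```

```bash
python3 -c "
from go import *
where()"
```

```text
px -26.5 py -6.2 h 0.6 [ 4.7  0.5 -4.4] 21.95
```

Home against the end wall at px -26.5. I'll set it flat, then release.

>>> jog_arm(dp=[[-0.0003,0,0.0008],[0,0,0]], twist=[0,0])

```text
time: 22.2
tool_pos: [555.8, 196.4, 89.2]
tcp_rot: [3.141, 0.002, 3.044]
contact_force: [3.4, -1.0, -0.5]
grip_width: 61.8
finger_force: 30.0
```

>>> jog_arm(dp=[[-0.0002,0,0.0004],[0,0,0]], twist=[0,0])

```text
time: 22.45
tool_pos: [555.8, 196.4, 89.1]
tcp_rot: [3.141, 0.001, 3.044]
contact_force: [1.0, 0.4, 5.6]
grip_width: 61.6
finger_force: 30.0
```

>>> jog_arm(dp=[[0,0,0],[0,0,0],[0,0,0],[0,0,0],[0,0,0],[0,0,0]], twist=[0,0,0,0,0,0], jaw=0.0918)

```text
time: 23.2
tool_pos: [555.4, 196.4, 88.2]
tcp_rot: [3.141, -0.0, 3.044]
contact_force: [0.2, -0.6, 1.2]
grip_width: 91.8
finger_force: 0.0
```

>>> jog_arm(dp=[[0,0,-0.005],[0,0,-0.015],[0,0,-0.03],[0,0,-0.04],[0,0,-0.04],[0.05,0,-0.03],[0.06,0,0],[0.05,0,0],[0,0,0],[0,0,0]], twist=[0,0,0,0,0,0,0,0,0,0])

```text
time: 24.45
tool_pos: [397.0, 212.1, 249.4]
tcp_rot: [3.141, 0.003, 3.044]
contact_force: [-0.2, 0.6, -0.5]
grip_width: 91.8
finger_force: 0.0
```

```bash
python3 -c "
from go import *
s=np.load('fit.npy')[0]
I=bot.capture('scene');T=bot.capture('top');print(bot.get_obs()['contact_force'])
c=np.zeros((460,800,3),np.uint8)
a=cv2.resize(I[160:250,260:360],None,fx=4,fy=4,interpolation=cv2.INTER_CUBIC);c[:360,:400]=a
a=cv2.resize(T[150:240,160:240],None,fx=5,fy=5,interpolation=cv2.INTER_CUBIC);c[:450,400:]=a
cv2.imwrite('pics/s5.png',c)
P=[[x-26,y-6,4] for x,y in((90,45),(90,-45),(-25,-45),(-25,45))]
print(((proj('top',pan(s,P))-[160,150])*5+[400,0]).round(),((proj('scene',pan(s,P))-[260,160])*4).round())"
```

```text
[0.4486978  0.92616256 0.94086046]
[[536. 119.]
 [675. 132.]
 [663. 308.]
 [525. 295.]] [[239. 202.]
 [124. 162.]
 [178. 117.]
 [285. 152.]]
```

View pics/s5.png

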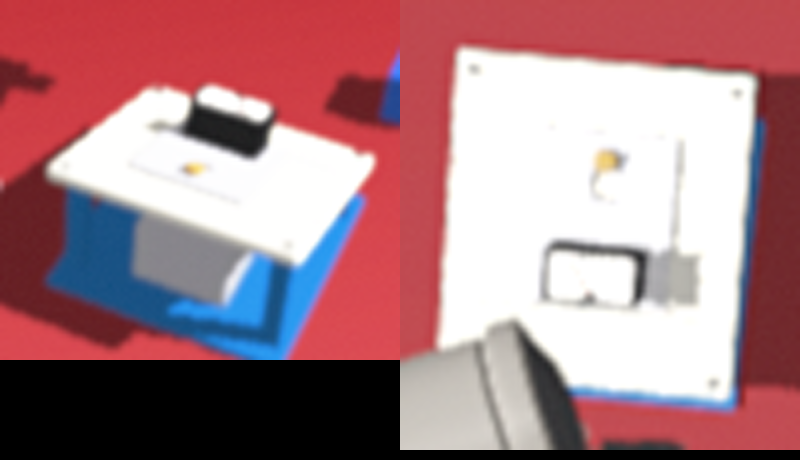

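The stud head sits at (607,160) in the narrow end, with the large hole below at (605,188). The plate lies flat and parallel to the panel, and the gripper is clear. Handing in.

```bash
python3 -c "
from plant import bot
print(bot.close_job())"
```

```text
the job is handed in; nothing more can be done
None
```

The middle-sized meter hangs flat and straight on the panel with the stud fully home in its narrow slot, and I let go and handed the job in at about 24.5 s; the hand-in gave no verdict.

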